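Bed a freshly glued picture frame on the bench easel and raise the easel

TASK

The mitres of the glazed picture frame were glued an hour ago. With the easel still folded, slide the frame gently against the easel's bottom ledge and then along it against the side fence, each time pressing it home, square, with a steady push of 6 to 12 N for half a second so that the mitres close; never press on it harder. Then raise the board by its bar, easing it over its springs' dead centre without letting it jump, until it stands fully open with the frame bedded in the corner; let go, and leave everything else on the bench alone.

Things in the scene. Friction and masses are not known exactly. Their poses are not given: they have to be found in the camera images.
- easel: low oak bench easel, base 235 x 304 mm (x, y), fixed; origin on the bench under its centre; x points from the hinged edge (near the robot, x = -110 mm) to the edge with the bar, y towards the fence. Its folded plywood board, 225 x 260 mm, has its top face 28 mm above the bench. At y = +-143 mm steel cheeks with spring struts rise to 59 mm, from x = -78 to 3 mm
- hinge (a point): middle of the board's hinge line, 18 mm above the bench, axes of the easel; the board turns about the easel's y axis, its far edge rising and coming back over the hinge
- board (a joint): angle of the board: 0 folded flat, 0.96 rad fully open (solid stop). Two spring struts hold it folded (8 to 10 N upwards at the bar starts it) and pass dead centre at 0.4 rad; with the frame's weight it tips over at about 0.6 rad, and beyond that they throw it open and hold it there. Let go half way, it jumps one way or the other
- corner (a point): point on the board's top face where the cork-lined faces of ledge and fence meet; axes of the board, turning with it: x away from the ledge, y into the fence, z out of the board. Folded, it lies 14 mm (x) and 108 mm (y) from point hinge.
- ledge (a point): middle of the cork face of the ledge, 7 mm above the board's face; axes of the board. The oak ledge (its cork: ledge_cork) runs along y by the hinged edge, 240 mm long, 14 mm deep, 16 mm high
- fence (a point): middle of the cork face of the side fence, 7 mm above the board's face; axes of the board. The oak fence (its cork: fence_cork) runs along x on the board's +y side, 132 mm long, 14 mm wide, 16 mm high, square to the ledge
- bar (a point): middle of the steel pull bar by the board's far edge: round, 9 mm thick, 120 mm long along y, on a post at each end, its axis 30 mm above the board's face; folded, 215 mm from the hinge line and 58 mm above the bench. Axes of the board. 25 mm free under it; it turns between finger pads
- frame: loose walnut picture frame with glass, lying face up on the board; 110 x 150 mm (its x, y), 17 to 20 mm thick, 0.2 to 0.37 kg; origin at the centre of its underside, z out of the glass. Its -x long side belongs against the ledge, its +y short side against the fence. It starts 10 to 47 mm clear of both, up to 0.12 rad askew. Sliding it takes 1 to 3 N, squaring it up 4 to 9 N
- frame_corner (a point): the underside corner of the frame at its -x, +y end (55 mm and 75 mm from its origin), axes those of the frame; it meets corner when the frame is bedded
- mug: blue and white mug, 92 mm tall; bystander
- masking_tape: roll of masking tape lying flat, 98 mm wide, 25 mm tall; bystander
- try_square: try square lying flat, 125 x 168 mm; bystander
- spring_clamp: orange spring clamp lying on its side, 82 x 111 x 22 mm; bystander

How it is judged (in metres and radians):
On the way, in this order (a step that is already met when the one before it is completed fails the run):
1. the frame lies square against the ledge and is pressed on the ledge with over 3 N, the board still folded (x of frame_corner in the frame of corner below 0.0018 m and angle between the x axis of frame and the x axis of corner, either way round below 0.02 rad and z of frame_corner in the frame of corner between -0.003 and 0.003 m and contact force between frame and ledge_cork above 3 N and value of joint board below 0.1 rad), for 0.4 s.
2. the frame lies square against the fence, at most 4 mm off the ledge, and is pressed on the fence with over 3 N, the board still folded (x of frame_corner in the frame of corner below 0.004 m and y of frame_corner in the frame of corner above -0.0018 m and angle between the x axis of frame and the x axis of corner, either way round below 0.02 rad and z of frame_corner in the frame of corner between -0.003 and 0.003 m and contact force between frame and fence_cork above 3 N and value of joint board below 0.1 rad), for 0.4 s.
At the end, for the whole second after the job is handed in: the board is fully open (over 0.92 rad) and at rest; the frame lies flat on it (3 mm), its corner within 1.8 mm of the ledge and of the fence, square to them within 0.02 rad, at rest (x of frame_corner in the frame of corner below 0.0018 m and y of frame_corner in the frame of corner above -0.0018 m and angle between the x axis of frame and the x axis of corner, either way round below 0.02 rad and z of frame_corner in the frame of corner between -0.003 and 0.003 m and value of joint board above 0.92 rad and velocity of joint board between -0.05 and 0.05 rad/s and linear speed of frame below 0.01 m/s); the robot touches nothing.
It fails at once if the robot presses on the frame with more than 12 N (contact force between frame and the fingers above 12 N or contact force between frame and the arm above 12 N).
It fails at once if the frame is knocked or jammed against the easel with more than 40 N (contact force between frame and easel above 40 N).
It fails at once if the board jumps open or falls shut (opening faster than 2 rad/s or shutting faster than 3 rad/s) (velocity of joint board above 2 rad/s or velocity of joint board below -3 rad/s).
It fails at once if a bystander is shifted by more than 20 mm (distance of any of mug, masking_tape, try_square, spring_clamp from where it was at the start of the episode above 0.02 m).
It also fails if it takes over 72 s, if anything falls off the work surface, if the arm or the gripper's body presses on something with over 40 N, if the wrist force passes 120 N, or if a joint passes its speed limit or range.

ROBOT

A 7-joint arm with a two-finger parallel gripper is mounted at the origin on a cart in front of the work surface, level with it; the furniture and walls round the work are solid. World frame = base frame: x ahead of the robot, y to its left, z up, the work surface at z = 0. Lengths are in mm, angles in rad, forces in N, time in s.
With the tool pointing down it reaches from about 400 to 875 mm from the base axis. Payload 4.4 kg.
Tool frame: the origin (TCP) lies midway between the tips of the shut fingers; the grasp point (between the pads) lies 19 mm behind it (ctrl.grip_point_offset is the distance from the TCP to the grasp point, in mm); z points along the fingers, y is the line along which they close (so a half turn about z gives the same grasp; the last joint's range is limited). The gripper opens to 85 mm and grips with 20 to 120 N. Pads are 22 mm wide; open, the fingers measure 114 mm over their backs; the gripper's body (76 mm by 85 mm) begins 54 mm behind the grasp point. The pads swing forward as they close: fully open they stand 13 mm farther back than shut.
Start: joints at [-1.359, 0.628, 0.038, 1.517, -0.027, 0.996, -0.02], TCP at [178.232, 625.101, 231.313] pointing down, gripper open.
Joint ranges: [-3.06, 3.06], [-0.37, 2.12], [-1.25, 1.32], [0.18, 2.47], [-1.1, 4.24], [0.23, 1.98], [-2.94, 2.94]. Speed limits (rad/s): [2.57, 2.57, 3.14, 3.14, 3.14, 3.14, 3.14].

INTERFACE

Orientations are given as [roll, pitch, yaw] about the fixed x, y, z axes, in that order (R = Rz(yaw) Ry(pitch) Rx(roll)).
In Python, from cell import ctrl gives the robot as it stands.
- The arm moves only by the shell command python3 nudge.py, which reads ROWS from standard input. ROWS is a JSON list that holds a single list of rows (three levels of brackets), with 1 to 12 rows, each of 7 numbers: dx, dy, dz in shares of the most that a row can go, 1 being 50 mm, then a rotation vector rx, ry, rz in units of 0.1 rad, then the finger opening in mm; each row shifts and turns the commanded pose from where the row before left it, along the tool's axes as they then stand; what a row does not reach is not made up. A row lasts 1/10 s, in which the tool goes at most 50 mm and 0.15 rad, less where a joint would pass 70% of its speed; a pose out of reach is approached as far as the arm can. The fingers move at their own pace and stop on an object; the grip force is fixed at half the most. Time passes only in rows, so rows that do not move let the fingers close. It prints the time, the measured TCP pose, the force, the opening and the grip force at its end. Input that does not fit is refused with a message, and nothing moves.
- ctrl.read_state(): the state, without advancing time (a new reading comes with each control period).
- ctrl.get_image(name): name is "scene" or "side" or "wrist"; returns the picture (480x640x3 uint8, blue, green, red); there is no depth.
- ctrl.calibration(name): a dict with "fx", "fy", "cx", "cy" (pixels), "k1" (the pictures are not rectified: a ray, as slopes to the right and down, at radius r is drawn at 1 + k1 r^2 times it, then the intrinsics apply), "rvec" (rotation vector, rad) and "tvec" (3), from world to camera coordinates, as OpenCV has them; the wrist camera has in their place "hand_eye" (4x4, takes a point from camera to tool coordinates, whose origin is the TCP and whose axes are the flange's). Camera axes: x right, y down, z forward; pixel columns grow to the right and rows downward; lengths in mm; the calibration is good to about 2 mm. A picture is of the moment at which its call begins: read the wrist's pose just before it. calibration takes no time and is no camera call.
- ctrl.finish_job(): hands the job in; it is judged then, once.
The state is a dict: "clock": time; "qpos": joint angles; "qd": joint speeds; "tau": joint torques, N m; "eef_pos": TCP position; "tool_rot": TCP orientation; "force": force on the tool from outside, world axes, zero at the start; "torque": the same for the moment, N m; "width": finger opening in mm; "gripper_force": force on a finger pad.
Only numpy, scipy, OpenCV 4.12 (cv2) and the standard library are available. Lean on these libraries where they do the work, as an engineer would, in place of code of your own. Each camera call takes 0.05 s, during which the arm holds its last target. There are 200 camera calls.

## Working session

There is one attempt and no reset: what is moved stays moved. The work goes in short steps, Python scripts to look and compute and a shell command to move; the robot and the scene stay as the last step left them, time stands still between calls to the robot, and variables do not carry over. Pictures are saved under pics/ and viewed, at most 10 in all, crops included, and the job is handed in when it is done.

```bash
ls; mkdir -p pics; python3 - <<'E'
from cell import ctrl
import cv2
s=ctrl.read_state();print(s)
for n in("scene","side","wrist"):
    print(n,ctrl.calibration(n)); cv2.imwrite(f"pics/{n}0.png",ctrl.get_image(n))
E
```

```text
cell.py
nudge.py
pics
{'clock': 0.0, 'qpos': array([-1.35878347,  0.62936837,  0.03846843,  1.51839139, -0.02701777,
        0.99631194, -0.02002385]), 'qd': array([-0.00010513, -0.00238228, -0.00182141,  0.00073113,  0.00109109,
       -0.00129254,  0.00104445]), 'tau': array([ 1.56739679e-04, -5.63406873e+01,  1.22624137e+00, -1.93440664e+01,
        1.09669747e-02,  1.04457469e-02, -3.81028286e-06]), 'eef_pos': array([178.07044209, 624.46174516, 230.36769533]), 'tool_rot': array([-3.13963258e+00,  2.84018093e-05,  2.86372436e+00]), 'force': array([-0.44895118, -0.38839242, -0.22526324]), 'torque': array([ 0.02349076, -0.00801206, -0.03270598]), 'gripper_force': 0.0, 'width': 85.4910058825741}
scene {'fx': 547.2965270034376, 'fy': 547.2965270034376, 'cx': 318.5424017951357, 'cy': 233.01398769432774, 'k1': -0.044413635451884446, 'rvec': array([ 2.04764837, -1.0166797 ,  0.46849578]), 'tvec': array([-294.41408517,  319.00029287, 1209.42349928])}
side {'fx': 469.6200332803745, 'fy': 469.6200332803745, 'cx': 321.1322132264605, 'cy': 238.25799843884184, 'k1': 0.03240122530969296, 'rvec': array([ 2.12198182, -0.35613006,  0.21365092]), 'tvec': array([-481.09055162,  162.25069171, 1181.85277072])}
wrist {'fx': 384.7154516705476, 'fy': 384.7154516705476, 'cx': 317.65332542072485, 'cy': 239.57928124712555, 'k1': -0.08268081595351873, 'hand_eye': array([[-4.08706407e-04, -9.54863802e-01, -2.97043687e-01,
         7.55594726e+01],
       [ 9.99999894e-01, -4.53814575e-04,  8.28994107e-05,
        -3.39581390e-01],
       [-2.13960401e-04, -2.97043622e-01,  9.54863886e-01,
        -1.42896929e+02],
       [ 0.00000000e+00,  0.00000000e+00,  0.00000000e+00,
         1.00000000e+00]])}
```
View pics/scene0.png

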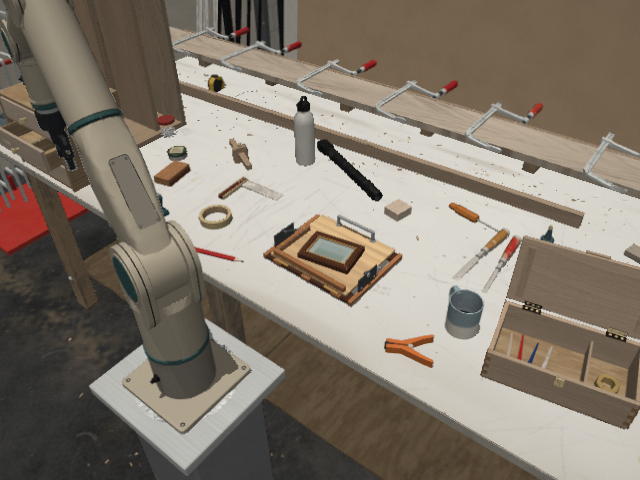

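View pics/side0.png

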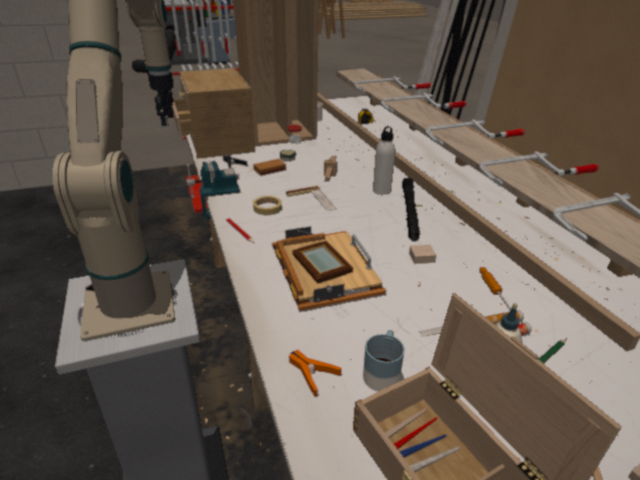

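The scene view shows the easel with corners near (265,256), (350,302), (402,257), the frame at (332,252), and the bar at (355,228). The side view agrees, with the easel near (330,270).

```bash
cat > h.py <<'E'
import numpy as np, cv2
from scipy.spatial.transform import Rotation as Ro
from cell import ctrl
def cam(name, st=None):
    c=ctrl.calibration(name)
    if name=="wrist":
        T=np.eye(4);T[:3,:3]=Ro.from_euler('xyz',st["tool_rot"]).as_matrix();T[:3,3]=st["eef_pos"]
        M=T@np.array(c["hand_eye"]); R=M[:3,:3].T; t=-R@M[:3,3]
    else: R=cv2.Rodrigues(np.array(c["rvec"]))[0]; t=np.array(c["tvec"])
    K=np.array([[c["fx"],0,c["cx"]],[0,c["fy"],c["cy"]],[0,0,1]]); D=np.array([c["k1"],0,0,0,0])
    return K,D,R,t
def px2w(C,uv,z):
    K,D,R,t=C
    p=cv2.undistortPoints(np.array(uv,float).reshape(-1,1,2),K,D).reshape(-1,2)
    d=np.c_[p,np.ones(len(p))]@R; o=-R.T@t
    return o+d*((z-o[2])/d[:,2])[:,None]
def w2px(C,P):
    K,D,R,t=C
    return cv2.projectPoints(np.array(P,float).reshape(-1,1,3),cv2.Rodrigues(R)[0],t,K,D)[0].reshape(-1,2)
E
python3 - <<'E'
from h import *
C=cam("scene");np.set_printoptions(precision=1,suppress=True)
print(px2w(C,[(265,256),(350,302),(402,257),(332,252)],20), px2w(C,[(340,218),(374,238)],58))
print(px2w(C,[(464,330),(215,216),(410,348),(250,190)],0))
im=cv2.imread("pics/scene0.png")[200:320,250:410]
cv2.imwrite("pics/c0.png",cv2.resize(im,None,fx=5,fy=5,interpolation=cv2.INTER_CUBIC))
E
```

```text
[[ 393.9  116.5   20. ]
 [ 389.9 -169.8   20. ]
 [ 612.4 -185.6   20. ]
 [ 516.3  -20.6   20. ]] [[ 614.    23.4   58. ]
 [ 595.6 -104.    58. ]]
[[ 492.3 -431.     0. ]
 [ 457.9  382.8    0. ]
 [ 368.  -355.3    0. ]
 [ 625.8  393.6    0. ]]
```

View pics/c0.png

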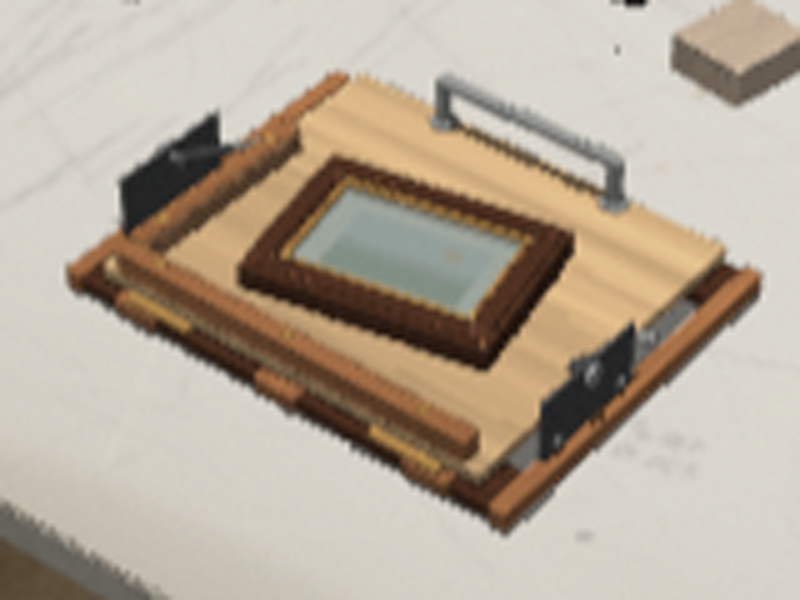

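The crop shows the frame loose on the board, the fence at upper left, the ledge at the near edge and the bar at the far edge. I'll move the wrist camera over the easel with the tool at yaw π.

The manual's scale: shifts go in shares of 50 mm and turns go in units of 0.1 rad. Converting my numbers, -18 mm is -0.36, -32 mm is -0.64, -0.139 rad is -1.39.

```bash
echo '[[[0,0,-0.2,0,0,-1.39,85],[0,0,-0.2,0,0,-1.39,85],[-0.36,-0.64,-0.06,0,0,0,85],[-0.36,-0.64,-0.06,0,0,0,85],[-0.36,-0.64,-0.06,0,0,0,85],[-0.36,-0.64,-0.06,0,0,0,85],[-0.36,-0.64,-0.06,0,0,0,85],[-0.36,-0.64,-0.06,0,0,0,85],[-0.36,-0.64,-0.06,0,0,0,85],[-0.36,-0.64,-0.06,0,0,0,85],[-0.36,-0.64,-0.06,0,0,0,85],[-0.36,-0.64,-0.06,0,0,0,85]]]' | python3 nudge.py; echo '[[[-0.36,-0.64,0,0,0,0,85],[-0.36,-0.64,0,0,0,0,85],[-0.36,-0.64,0,0,0,0,85],[-0.36,-0.64,0,0,0,0,85],[-0.36,-0.64,0,0,0,0,85],[-0.36,-0.64,0,0,0,0,85],[-0.36,-0.64,0,0,0,0,85],[-0.36,-0.64,0,0,0,0,85],[-0.36,-0.64,0,0,0,0,85],[-0.36,-0.64,0,0,0,0,85],[0,0,0,0,0,0,85],[0,0,0,0,0,0,85]]]' | python3 nudge.py
python3 - <<'E'
from h import *
s=ctrl.read_state();im=ctrl.get_image("wrist");cv2.imwrite("pics/w1.png",im)
np.save("w1.npy",np.r_[s["eef_pos"],s["tool_rot"]]);print(s["qpos"],s["force"])
E
```

```text
clock: 1.35
eef_pos: [358.8, 303.6, 281.4]
tool_rot: [-3.142, -0.0, -3.141]
force: [-0.0, 0.1, 0.5]
width: 85.0
gripper_force: 0.0
clock: 2.55
eef_pos: [538.1, -15.6, 280.8]
tool_rot: [3.141, -0.001, 3.14]
force: [0.1, 0.8, -0.3]
width: 84.8
gripper_force: 0.0
[-0.1086686   0.41436696  0.12304812  1.76732965 -0.06030122  0.96461619
  1.6073084 ] [ 0.09448362  0.757289   -0.30264015]
```

View pics/w1.png

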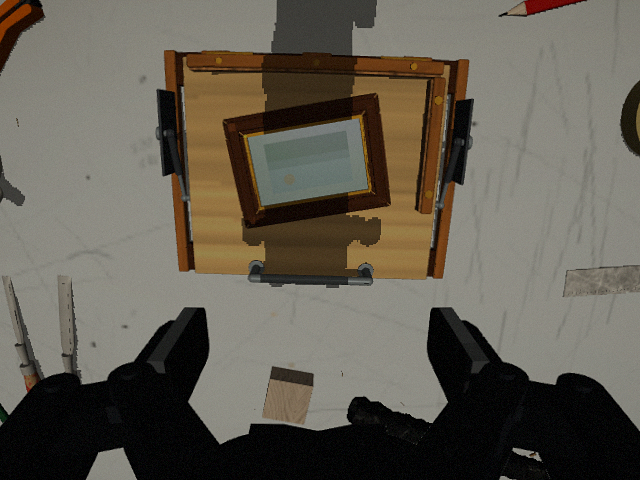

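The wrist view shows the ledge top edge at about y=75 from (187,73) to (445,77) and the fence inner edge at about x=425. The frame corners are near (224,121), (377,94), (390,206), (247,227), and the bar runs from (255,278) to (368,281).

```bash
python3 - <<'E'
from h import *
np.set_printoptions(precision=1,suppress=True)
a=np.load("w1.npy");C=cam("wrist",{"eef_pos":a[:3],"tool_rot":a[3:]})
f=px2w(C,[(224,121),(377,94),(390,206),(247,227)],46.5)
print("frame",f,np.linalg.norm(np.diff(f,axis=0),axis=1),f.mean(0))
b=px2w(C,[(255,278),(368,281)],58);print("bar",b,np.linalg.norm(b[0]-b[1]),b.mean(0))
e=px2w(C,[(165,51),(468,60),(432,278),(180,270)],22);print("base",e)
l=px2w(C,[(187,71),(445,75),(187,54),(445,62)],44);print("ledge",l)
q=px2w(C,[(431,80),(417,213),(442,80),(432,213)],44);print("fence",q)
for p in (b,l,q): d=p[1]-p[0]; print("dir",np.arctan2(d[1],d[0]))
im=cv2.imread("pics/w1.png")[40:300,150:480];cv2.imwrite("pics/w1c.png",cv2.resize(im,None,fx=2.3,fy=2.3,interpolation=cv2.INTER_CUBIC))
E
```

```text
frame [[ 461.6 -104.5   46.5]
 [ 437.9   39.6   46.5]
 [ 544.5   56.7   46.5]
 [ 566.   -88.    46.5]] [146.1 108.  146.2] [502.5 -24.1  46.5]
bar [[617.3 -80.6  58. ]
 [620.9  35.9  58. ]] 116.59287703944504 [619.1 -22.4  58. ]
base [[ 393.5 -165.    22. ]
 [ 402.6  132.3   22. ]
 [ 633.3  114.1   22. ]
 [ 622.9 -172.2   22. ]]
ledge [[ 415.6 -137.4   44. ]
 [ 419.8  103.3   44. ]
 [ 400.6 -136.2   44. ]
 [ 408.3  102.5   44. ]]
fence [[424.5  90.3  44. ]
 [552.3  85.2  44. ]
 [424.3 100.8  44. ]
 [552.3 100.7  44. ]]
dir 1.5397316994484664
dir 1.5533649963606437
dir -0.0398271847349396
```

View pics/w1c.png

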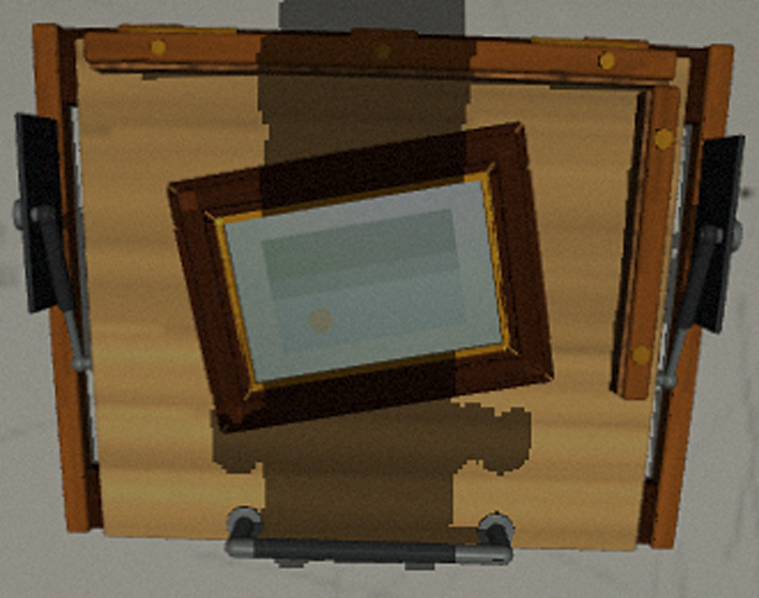

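```bash
python3 - <<'E'
from h import *
np.set_printoptions(precision=1,suppress=True)
C=cam("scene");g=lambda L:[(250+x/5,200+y/5) for x,y in L]
f=px2w(C,g([(240,265),(335,157),(573,238),(490,335)]),46.5);print("frame",f,[np.arctan2(*(f[i]-f[j])[[1,0]]) for i,j in((1,0),(2,3),(2,1),(3,0))])
l=px2w(C,g([(125,240),(478,430),(110,262),(470,452)]),44);print("ledge",l)
b=px2w(C,g([(440,80),(618,160)]),58);print("bar",b)
e=px2w(C,g([(70,265),(505,515),(758,275)]),22);print("base",e)
E
echo '[[[-0.52,-0.08,0.4,0,0,0.3,85],[-0.52,-0.08,0.6,0,0,0,85],[0,0,0.6,0,0,0,85],[0,0,0.6,0,0,0,85],[0,0,0.6,0,0,0,85],[0,0,0.6,0,0,0,85],[0,0,0,0,0,0,85]]]' | python3 nudge.py
```

```text
frame [[ 434.1   31.4   46.5]
 [ 537.7   47.5   46.5]
 [ 558.4  -98.8   46.5]
 [ 468.1 -107.9   46.5]] [np.float64(0.15423833647025523), np.float64(0.09992318420318212), np.float64(-1.4308869368587993), np.float64(-1.331298330091863)]
ledge [[ 415.2   96.7   44. ]
 [ 409.2 -142.3   44. ]
 [ 396.6   91.1   44. ]
 [ 394.2 -148.1   44. ]]
bar [[618.4  33.6  58. ]
 [617.  -88.8  58. ]]
base [[ 400.   125.4   22. ]
 [ 387.  -174.8   22. ]
 [ 616.8 -181.5   22. ]]
clock: 3.3
eef_pos: [586.6, -21.4, 107.8]
tool_rot: [3.141, -0.009, 3.114]
force: [-1.7, 0.3, -0.4]
width: 85.2
gripper_force: 0.0
```

To row units: -4 mm is -0.08, 25 mm is 0.5.

```bash
echo '[[[0,-0.08,0.5,0,0,0,85],[0,0,0.5,0,0,0,85],[0,0,0.3,0,0,0,85],[0,0,0.2,0,0,0,85],[0,0,0.1,0,0,0,85],[0,0,0,0,0,0,85],[0,0,0,0,0,0,85],[0,0,0,0,0,0,85]]]' | python3 nudge.py; python3 - <<'E'
from h import *
s=ctrl.read_state();print(s["eef_pos"],s["tool_rot"],s["force"],s["torque"])
im=ctrl.get_image("wrist");cv2.imwrite("pics/w2.png",im)
E
```

```text
clock: 4.1
eef_pos: [590.8, -27.6, 32.2]
tool_rot: [3.142, 0.002, 3.112]
force: [-0.3, -0.4, -0.4]
width: 85.2
gripper_force: 0.0
[590.762281   -27.60890937  32.17140018] [3.14155463e+00 1.50495941e-03 3.11173474e+00] [-0.28418243 -0.35572077 -0.40043564] [-0.01757726  0.00066663 -0.03724153]
```

View pics/w2.png

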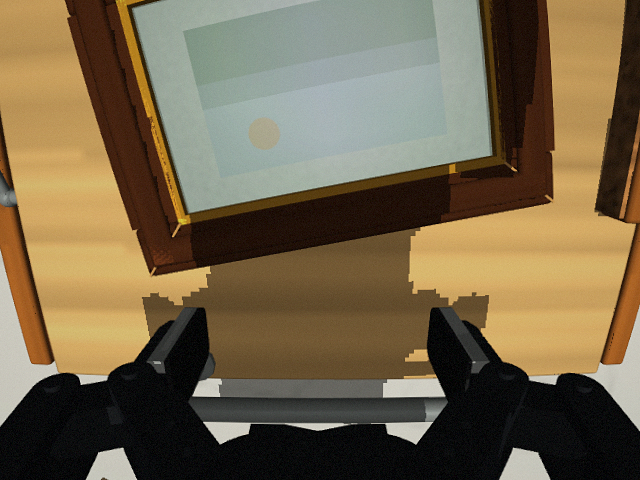

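The frame's near edge runs from (155,272) to (550,200), and both fingers are between it and the bar with clearance. I'll lower 10 mm and start the push.

To row units: 3 mm is 0.06, 2 mm is 0.04.

```bash
echo '[[[0,0,0.1,0,0,0,85],[0,0,0.1,0,0,0,85],[0.04,0,0,0,0,0,85],[0.06,0,0,0,0,0,85],[0.04,0,0,0,0,0,85],[0.04,0,0,0,0,0,85],[0.04,0,0,0,0,0,85],[0,0,0,0,0,0,85],[0,0,0,0,0,0,85]]]' | python3 nudge.py; echo '[[[0.04,0,0,0,0,0,85],[0.04,0,0,0,0,0,85],[0.04,0,0,0,0,0,85],[0.04,0,0,0,0,0,85]]]' | python3 nudge.py;echo '[[[0.04,0,0,0,0,0,85],[0.04,0,0,0,0,0,85],[0.04,0,0,0,0,0,85],[0.04,0,0,0,0,0,85]]]' | python3 nudge.py
```

```text
clock: 5.05
eef_pos: [579.2, -27.2, 21.4]
tool_rot: [3.142, 0.0, 3.112]
force: [-0.1, -0.1, 0.2]
width: 84.8
gripper_force: 0.0
clock: 5.45
eef_pos: [571.3, -27.2, 21.4]
tool_rot: [-3.141, 0.001, 3.112]
force: [1.8, -1.3, -0.2]
width: 84.5
gripper_force: 0.7
clock: 5.85
eef_pos: [563.1, -26.8, 21.4]
tool_rot: [-3.142, 0.0, 3.112]
force: [1.9, -1.3, 0.4]
width: 84.9
gripper_force: 0.9
```

```bash
echo '[[[0.04,0,0,0,0,0,85],[0.04,0,0,0,0,0,85],[0.04,0,0,0,0,0,85]]]' | python3 nudge.py;echo '[[[0.04,0,0,0,0,0,85],[0.04,0,0,0,0,0,85],[0.02,0,0,0,0,0,85]]]' | python3 nudge.py;echo '[[[0.02,0,0,0,0,0,85],[0.02,0,0,0,0,0,85],[0.02,0,0,0,0,0,85]]]' | python3 nudge.py
```

```text
clock: 6.15
eef_pos: [557.1, -26.6, 21.4]
tool_rot: [-3.142, 0.0, 3.112]
force: [2.2, -1.4, 1.1]
width: 85.2
gripper_force: 1.0
clock: 6.45
eef_pos: [552.0, -26.5, 21.4]
tool_rot: [-3.142, 0.0, 3.112]
force: [1.3, -1.3, 0.9]
width: 85.1
gripper_force: 1.0
clock: 6.75
eef_pos: [549.2, -26.4, 21.3]
tool_rot: [3.142, 0.0, 3.112]
force: [2.2, -1.3, 1.7]
width: 85.1
gripper_force: 1.1
```

```bash
for i in 1 2; do :; done; echo '[[[0.02,0,0,0,0,0,85],[0.02,0,0,0,0,0,85],[0.02,0,0,0,0,0,85]]]' | python3 nudge.py|grep -E 'eef|force:';echo '[[[0.02,0,0,0,0,0,85],[0.02,0,0,0,0,0,85]]]' | python3 nudge.py|grep -E 'eef|force:';python3 - <<'E'
from h import *
s=ctrl.read_state();print(s["eef_pos"],s["force"],s["torque"],s["clock"])
im=ctrl.get_image("wrist");cv2.imwrite("pics/w3.png",im)
E
```

```text
eef_pos: [546.1, -26.3, 21.3]
force: [2.2, -0.6, 1.7]
gripper_force: 1.2
eef_pos: [544.2, -26.2, 21.4]
force: [1.7, -1.6, 2.0]
gripper_force: 1.2
[544.15856143 -26.2423407   21.35306544] [ 1.7439714  -1.57799657  1.96027505] [-0.32578801 -0.51422942  0.17575691] 7.25
```

View pics/w3.png

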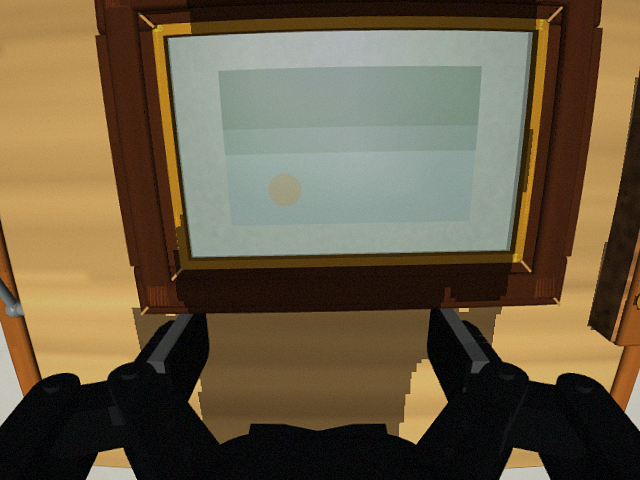

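The frame edge runs from (142,313) to (560,303), so it is nearly square with the left finger touching. I'll continue in fine steps.

```bash
for r in 1; do echo '[[[0.02,0,0,0,0,0,85],[0.02,0,0,0,0,0,85]]]' | python3 nudge.py|grep -E 'eef|force:';echo '[[[0.01,0,0,0,0,0,85],[0.01,0,0,0,0,0,85]]]' | python3 nudge.py|grep -E 'eef|force:';echo '[[[0.01,0,0,0,0,0,85],[0.01,0,0,0,0,0,85]]]' | python3 nudge.py|grep -E 'eef|force:'; echo '[[[0.01,0,0,0,0,0,85],[0.01,0,0,0,0,0,85]]]' | python3 nudge.py|grep -E 'eef|force:';done
```

```text
eef_pos: [542.2, -26.2, 21.3]
force: [1.7, -0.8, 1.2]
gripper_force: 1.3
eef_pos: [541.2, -26.2, 21.3]
force: [2.1, -1.5, 1.8]
gripper_force: 1.3
eef_pos: [540.2, -26.1, 21.3]
force: [3.3, -1.5, 1.9]
gripper_force: 1.4
eef_pos: [539.2, -25.9, 21.3]
force: [2.5, -0.0, 2.1]
gripper_force: 1.5
```

```bash
for r in 1; do echo '[[[0.01,0,0,0,0,0,85],[0.01,0,0,0,0,0,85]]]' | python3 nudge.py|grep -E 'eef|rot|force:';echo '[[[0.01,0,0,0,0,0,85],[0.01,0,0,0,0,0,85]]]' | python3 nudge.py|grep -E 'eef|force:';echo '[[[0.01,0,0,0,0,0,85]]]' | python3 nudge.py|grep -E 'eef|force:'; echo '[[[0.01,0,0,0,0,0,85]]]' | python3 nudge.py|grep -E 'eef|force:';done
```

```text
eef_pos: [538.5, -25.8, 21.3]
tool_rot: [3.141, 0.001, 3.112]
force: [3.6, -0.9, 0.1]
gripper_force: 2.1
eef_pos: [538.4, -26.0, 21.4]
force: [6.0, -0.7, -1.3]
gripper_force: 3.0
eef_pos: [538.4, -25.9, 21.4]
force: [6.2, -0.8, -0.9]
gripper_force: 3.4
eef_pos: [538.4, -26.0, 21.6]
force: [7.5, -0.8, -1.4]
gripper_force: 3.7
```

```bash
echo '[[[0.008,0,0,0,0,0,85],[0,0,0,0,0,0,85]]]' | python3 nudge.py|grep -E 'eef|rot|force:';echo '[[[0.006,0,0,0,0,0,85],[0,0,0,0,0,0,85],[0,0,0,0,0,0,85],[0,0,0,0,0,0,85],[0,0,0,0,0,0,85],[0,0,0,0,0,0,85]]]' | python3 nudge.py|grep -E 'eef|rot|force:'; python3 - <<'E'
from h import *
s=ctrl.read_state();print(s["eef_pos"],s["tool_rot"],s["force"],s["torque"],s["clock"])
im=ctrl.get_image("wrist");cv2.imwrite("pics/w4.png",im)
np.save("w4.npy",np.r_[s["eef_pos"],s["tool_rot"]])
cv2.imwrite("pics/scene4.png",ctrl.get_image("scene"))
E
```

```text
eef_pos: [538.4, -26.0, 21.6]
tool_rot: [3.141, 0.005, 3.111]
force: [8.1, -0.9, -1.6]
gripper_force: 3.7
eef_pos: [538.4, -26.0, 21.7]
tool_rot: [3.142, 0.006, 3.111]
force: [7.7, -0.1, -1.8]
gripper_force: 3.9
[538.42572787 -25.97492554  21.68548372] [3.14150843 0.00576711 3.11103634] [ 7.68172541 -0.14948389 -1.7533358 ] [-0.10343462 -1.56292604 -0.23598789] 9.5
```

View pics/w4.png

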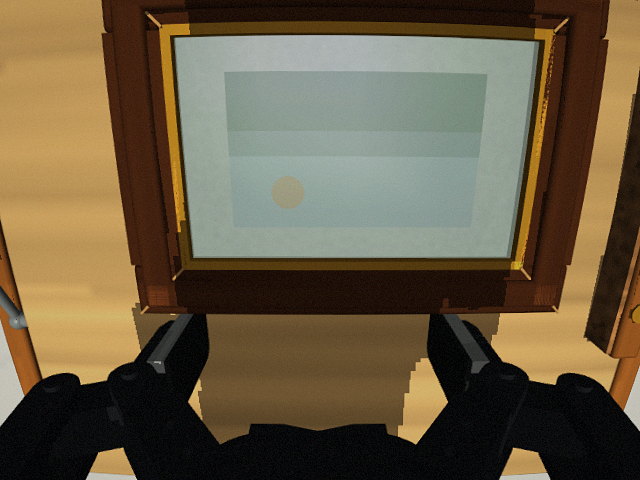

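The frame edge is level in the image from (143,313) to (558,313), so it is square to the tool. I'll press a bit more firmly to be sure.

To row units: 0.4 mm is 0.008.

```bash
echo '[[[0.008,0,0,0,0,0,85],[0,0,0,0,0,0,85]]]' | python3 nudge.py|grep -E 'eef|rot|force:';echo '[[[0.006,0,0,0,0,0,85],[0,0,0,0,0,0,85],[0,0,0,0,0,0,85]]]' | python3 nudge.py|grep -E 'eef|rot|force:'; echo '[[[0,0,0,0,0,0,85],[0,0,0,0,0,0,85],[0,0,0,0,0,0,85]]]' | python3 nudge.py|grep -E 'eef|rot|force:'; python3 -c '
from h import *
s=ctrl.read_state();print(s["force"],s["torque"],s["qpos"])'
```

```text
eef_pos: [538.4, -26.0, 21.8]
tool_rot: [3.142, 0.007, 3.111]
force: [8.2, -0.8, -1.5]
gripper_force: 4.2
eef_pos: [538.4, -26.0, 21.8]
tool_rot: [3.142, 0.007, 3.111]
force: [8.7, -0.8, -1.1]
gripper_force: 4.4
eef_pos: [538.4, -26.0, 21.8]
tool_rot: [3.142, 0.007, 3.111]
force: [8.7, -0.7, -0.8]
gripper_force: 4.4
[ 8.67255657 -0.66632124 -0.77409854] [-0.10670943 -1.77881347 -0.2011913 ] [-0.04366695  0.79534299  0.06081569  1.98173908 -0.12271266  0.36082747
  1.65372742]
```

```bash
echo '[[[-0.02,0,0,0,0,0,85],[-0.04,0,0,0,0,0,85],[-0.06,0,0,0,0,0,85],[-0.08,0,0,0,0,0,85],[0,0,-0.4,0,0,0,85],[0,0,-0.7,0,0,0,85],[0,0,-0.8,0,0,0,85],[0,0,-0.8,0,0,0,85],[0,0,-0.4,0,0,0,85],[0,0,0,0,0,0,85],[0,0,0,0,0,0,85]]]' | python3 nudge.py; python3 - <<'E'
from h import *
np.set_printoptions(precision=1,suppress=True)
s=ctrl.read_state();cv2.imwrite("pics/w5.png",ctrl.get_image("wrist"));np.save("w5.npy",np.r_[s["eef_pos"],s["tool_rot"]])
a=np.load("w4.npy");C=cam("wrist",{"eef_pos":a[:3],"tool_rot":a[3:]})
print(px2w(C,[(143,313),(558,313)],46.5),px2w(C,[(143,313),(558,313)],28))
E
```

```text
clock: 11.5
eef_pos: [543.6, -26.0, 175.9]
tool_rot: [3.141, -0.002, 3.112]
force: [0.5, -0.7, -0.5]
width: 84.9
gripper_force: 0.0
[[524.3 -87.   46.5]
 [529.4  59.5  46.5]] [[534.1 -96.9  28. ]
 [540.   72.6  28. ]]
```

View pics/w5.png

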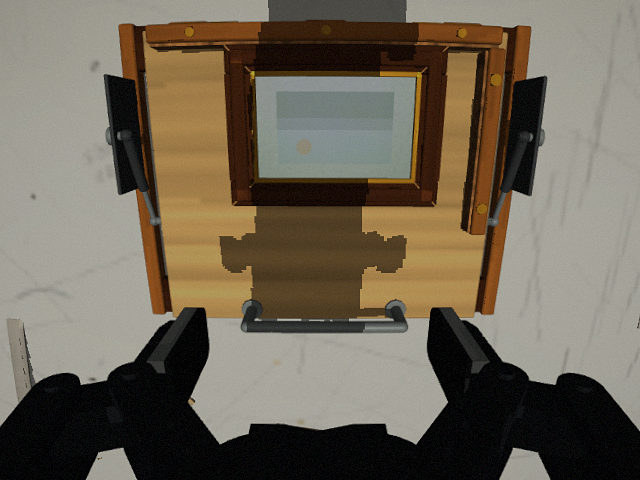

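The view shows the frame flush with the ledge. The ledge, the frame edge at (233,206)–(436,206) and the bar at (243,328)–(407,328) are all parallel. Next I turn the tool for the fence push.

```bash
echo '[[[0,0,0,0,0,1.43,50],[0,0,0,0,0,1.43,50],[0,0,0,0,0,1.43,50],[0,0,0,0,0,1.43,50],[0,0,0,0,0,1.43,50],[0,0,0,0,0,1.43,50],[0,0,0,0,0,1.43,50],[0,0,0,0,0,1.43,50],[0,0,0,0,0,1.43,50],[0,0,0,0,0,1.43,50],[0,0,0,0,0,1.41,50],[0,0,0,0,0,0,50]]]' | python3 nudge.py; python3 - <<'E'
from h import *
s=ctrl.read_state();R=Ro.from_euler('xyz',s["tool_rot"]).as_matrix()
print(R.T@(np.array([471,-109,80])-s["eef_pos"]), s["qpos"])
E
```

```text
clock: 12.75
eef_pos: [543.3, -26.1, 174.4]
tool_rot: [-3.137, 0.001, 1.54]
force: [0.3, -0.3, -0.2]
width: 49.9
gripper_force: 0.0
[-84.94523172 -69.29189087  94.78110268] [-0.37299387  0.61832818  0.57260584  1.88210431 -0.4605512   0.77993904
  0.42081274]
```

To row units: -29 mm is -0.58, 30 mm is 0.6.

```bash
echo '[[[-0.56,-0.46,0,0,0,0,50],[-0.56,-0.46,0.2,0,0,0,50],[-0.58,-0.48,0.4,0,0,0,50],[0,0,0.6,0,0,0,50],[0,0,0.6,0,0,0,50],[0,0,0.2,0,0,0,50],[0,0,0,0,0,0,50],[0,0,0,0,0,0,50]]]' | python3 nudge.py; python3 - <<'E'
from h import *
s=ctrl.read_state();print(s["force"],s["qpos"])
R=Ro.from_euler('xyz',s["tool_rot"]).as_matrix()
print(R.T@(np.array([471,-109,29])-s["eef_pos"]))
E
```

```text
clock: 13.55
eef_pos: [472.4, -109.2, 76.6]
tool_rot: [3.142, 0.0, 1.542]
force: [0.3, -0.0, -0.4]
width: 49.8
gripper_force: 0.0
[ 0.25253065 -0.03983193 -0.35089419] [-0.09307268  0.69213838  0.39373215  2.10840785 -0.59775646  0.44982231
  0.73762286]
[ 0.19370877 -1.45764322 47.61388928]
```

To row units: 20 mm is 0.4, 12 mm is 0.24.

```bash
echo '[[[0,-0.02,0.4,0,0,0,50],[0,0,0.24,0,0,0,50],[0,0,0.16,0,0,0,50],[0,0,0.1,0,0,0,50],[0,0,0.04,0,0,0,50],[0,0,0,0,0,0,50],[0,0,0,0,0,0,50]]]' | python3 nudge.py|grep -E 'eef|force:'; echo '[[[0.04,0,0,0,0,0,50],[0.04,0,0,0,0,0,50],[0.04,0,0,0,0,0,50],[0.04,0,0,0,0,0,50]]]' | python3 nudge.py|grep -E 'eef|force:';echo '[[[0.02,0,0,0,0,0,50],[0.02,0,0,0,0,0,50],[0.02,0,0,0,0,0,50]]]' | python3 nudge.py|grep -E 'eef|rot|force:'
```

```text
eef_pos: [471.4, -109.2, 29.6]
force: [-0.6, 0.3, 0.4]
gripper_force: 0.0
eef_pos: [471.5, -100.7, 29.4]
force: [-0.4, 0.0, -0.3]
gripper_force: 0.0
eef_pos: [471.6, -98.0, 29.3]
tool_rot: [3.142, 0.0, 1.541]
force: [-0.2, -1.2, -0.4]
gripper_force: 1.0
```

```bash
echo '[[[0.04,0,0,0,0,0,50],[0.04,0,0,0,0,0,50],[0.04,0,0,0,0,0,50]]]' | python3 nudge.py|grep -E 'eef|force:';echo '[[[0.04,0,0,0,0,0,50],[0.04,0,0,0,0,0,50],[0.04,0,0,0,0,0,50]]]' | python3 nudge.py|grep -E 'eef|rot|force:';echo '[[[0.02,0,0,0,0,0,50],[0.02,0,0,0,0,0,50],[0.02,0,0,0,0,0,50]]]' | python3 nudge.py|grep -E 'eef|rot|force:';echo '[[[0.02,0,0,0,0,0,50],[0.02,0,0,0,0,0,50]]]' | python3 nudge.py|grep -E 'eef|rot|force:'
```

```text
eef_pos: [471.8, -92.4, 29.3]
force: [1.0, -1.4, -0.2]
gripper_force: 0.9
eef_pos: [472.0, -86.0, 29.3]
tool_rot: [3.141, 0.0, 1.541]
force: [-0.0, -1.4, 0.0]
gripper_force: 0.9
eef_pos: [472.1, -83.1, 29.3]
tool_rot: [3.141, 0.0, 1.541]
force: [-0.0, -2.1, -1.0]
gripper_force: 1.0
eef_pos: [472.1, -81.1, 29.3]
tool_rot: [3.141, 0.0, 1.541]
force: [0.4, -2.8, 0.2]
gripper_force: 1.0
```

To row units: 1 mm is 0.02.

```bash
echo '[[[0.02,0,0,0,0,0,50],[0.02,0,0,0,0,0,50]]]' | python3 nudge.py|grep -E 'eef|force:';echo '[[[0.02,0,0,0,0,0,50],[0.01,0,0,0,0,0,50]]]' | python3 nudge.py|grep -E 'eef|force:';echo '[[[0.01,0,0,0,0,0,50],[0.01,0,0,0,0,0,50]]]' | python3 nudge.py|grep -E 'eef|force:';echo '[[[0.01,0,0,0,0,0,50],[0.01,0,0,0,0,0,50]]]' | python3 nudge.py|grep -E 'eef|rot|force:'
```

```text
eef_pos: [472.2, -79.1, 29.3]
force: [-0.1, -2.3, 0.4]
gripper_force: 1.1
eef_pos: [472.2, -77.5, 29.3]
force: [1.2, -2.2, -0.2]
gripper_force: 1.1
eef_pos: [472.2, -76.6, 29.3]
force: [0.5, -2.2, 0.6]
gripper_force: 1.1
eef_pos: [472.2, -75.6, 29.3]
tool_rot: [3.142, 0.0, 1.541]
force: [-0.4, -1.9, 0.2]
gripper_force: 1.2
```

To row units: 0.5 mm is 0.01.

```bash
echo '[[[0.01,0,0,0,0,0,50],[0.01,0,0,0,0,0,50]]]' | python3 nudge.py|grep -E 'eef|force:';echo '[[[0.01,0,0,0,0,0,50],[0.01,0,0,0,0,0,50]]]' | python3 nudge.py|grep -E 'eef|force:';echo '[[[0.01,0,0,0,0,0,50],[0.008,0,0,0,0,0,50]]]' | python3 nudge.py|grep -E 'eef|force:'
```

```text
eef_pos: [472.3, -74.6, 29.3]
force: [0.4, -3.2, -0.3]
gripper_force: 1.2
eef_pos: [472.3, -73.6, 29.3]
force: [0.8, -2.5, 0.7]
gripper_force: 1.2
eef_pos: [472.3, -72.7, 29.3]
force: [1.4, -2.5, 0.4]
gripper_force: 1.2
```

The manual's scale: shifts go in shares of 50 mm and turns go in units of 0.1 rad. Converting my numbers, 0.5 mm is 0.01.

```bash
echo '[[[0.01,0,0,0,0,0,50],[0.01,0,0,0,0,0,50]]]' | python3 nudge.py|grep -E 'eef|force:';echo '[[[0.01,0,0,0,0,0,50],[0.008,0,0,0,0,0,50]]]' | python3 nudge.py|grep -E 'eef|force:';echo '[[[0.01,0,0,0,0,0,50],[0.008,0,0,0,0,0,50]]]' | python3 nudge.py|grep -E 'eef|force:'
```

```text
eef_pos: [472.3, -71.8, 29.3]
force: [0.1, -4.4, -0.4]
gripper_force: 2.0
eef_pos: [472.4, -71.7, 29.3]
force: [0.2, -6.2, -0.0]
gripper_force: 2.9
eef_pos: [472.3, -71.7, 29.3]
force: [1.3, -7.8, 0.1]
gripper_force: 3.8
```

To row units: 0.4 mm is 0.008.

```bash
echo '[[[0.008,0,0,0,0,0,50],[0,0,0,0,0,0,50],[0,0,0,0,0,0,50]]]' | python3 nudge.py|grep -E 'eef|force:';echo '[[[0.004,0,0,0,0,0,50],[0,0,0,0,0,0,50],[0,0,0,0,0,0,50],[0,0,0,0,0,0,50],[0,0,0,0,0,0,50]]]' | python3 nudge.py|grep -E 'eef|rot|force:'; python3 -c '
from h import *
s=ctrl.read_state();print(s["force"],s["torque"]);cv2.imwrite("pics/w6.png",ctrl.get_image("wrist"))
np.save("w6.npy",np.r_[s["eef_pos"],s["tool_rot"]])'
```

```text
eef_pos: [472.3, -71.7, 29.3]
force: [-0.2, -6.9, -0.7]
gripper_force: 3.8
eef_pos: [472.3, -71.7, 29.3]
tool_rot: [3.141, 0.003, 1.539]
force: [0.3, -8.2, 0.3]
gripper_force: 4.0
[ 0.25272106 -8.19007548  0.26413444] [-1.72405364  0.12463875 -0.00758284]
```

To row units: 0.4 mm is 0.008.

```bash
echo '[[[0.008,0,0,0,0,0,50],[0,0,0,0,0,0,50],[0,0,0,0,0,0,50],[0,0,0,0,0,0,50],[0,0,0,0,0,0,50],[0,0,0,0,0,0,50]]]' | python3 nudge.py|grep -E 'eef|rot|force:'; echo '[[[-0.02,0,0,0,0,0,50],[-0.04,0,0,0,0,0,50],[-0.06,0,0,0,0,0,50],[-0.08,0,0,0,0,0,50],[0,0,-0.4,0,0,0,50],[0,0,-0.7,0,0,0,50],[0,0,-0.7,0,0,0,50],[0.4,0.8,-0.2,0,0,0,50],[0.4,0.8,0,0,0,0,50],[0.3,0.8,0,0,0,0,50],[0.12,0.5,0,0,0,0,50],[0,0,0,0,0,0,50]]]' | python3 nudge.py|grep -E 'eef|rot|force:'; echo '[[[0,0,0,0,0,0,50]]]' | python3 nudge.py|grep eef; python3 - <<'E'
from h import *
s=ctrl.read_state();cv2.imwrite("pics/w7.png",ctrl.get_image("wrist"))
np.save("w7.npy",np.r_[s["eef_pos"],s["tool_rot"]])
R=Ro.from_euler('xyz',s["tool_rot"]).as_matrix();C=cam("wrist",s)
print(s["qpos"],R.T@(np.array([619,-23,39])-s["eef_pos"]))
E
```

```text
eef_pos: [472.3, -71.7, 29.3]
tool_rot: [3.141, 0.004, 1.539]
force: [-0.2, -9.0, -0.8]
gripper_force: 4.4
eef_pos: [621.9, -19.7, 128.7]
tool_rot: [3.14, -0.001, 1.546]
force: [-1.1, -0.5, -0.1]
gripper_force: 0.0
eef_pos: [617.8, -22.0, 128.6]
[-0.33418327  0.77349522  0.55165946  1.71237967 -0.52934197  0.81166172
  0.43502884] [-0.98292997  1.49627956 89.5792027 ]
```

To row units: 25 mm is 0.5, 20 mm is 0.4.

```bash
echo '[[[0,0.02,0.5,0,0,0,50],[0,0,0.5,0,0,0,50],[0,0,0.4,0,0,0,50],[0,0,0.24,0,0,0,50],[0,0,0.14,0,0,0,50],[0,0,0,0,0,0,50],[0,0,0,0,0,0,50]]]' | python3 nudge.py|grep -E 'eef|rot|force:'; echo '[[[0,0,0,0,0,0,20],[0,0,0,0,0,0,20],[0,0,0,0,0,0,20],[0,0,0,0,0,0,20],[0,0,0,0,0,0,20]]]' | python3 nudge.py
```

```text
eef_pos: [620.2, -22.6, 41.1]
tool_rot: [3.141, 0.0, 1.54]
force: [-0.4, 0.5, 0.3]
gripper_force: 0.0
clock: 22.05
eef_pos: [619.9, -22.2, 40.4]
tool_rot: [3.142, -0.0, 1.541]
force: [0.1, 0.8, -0.5]
width: 19.8
gripper_force: 0.0
```

Now close on the bar.

```bash
echo '[[[0,0,0,0,0,0,12],[0,0,0,0,0,0,9],[0,0,0,0,0,0,6],[0,0,0,0,0,0,0],[0,0,0,0,0,0,0]]]' | python3 nudge.py; echo '[[[0,0,0,0,0,0,0],[0,0,0,0,0,0,0]]]' | python3 nudge.py
```

```text
clock: 22.55
eef_pos: [618.6, -22.2, 40.2]
tool_rot: [-3.139, -0.0, 1.541]
force: [-5.9, 0.2, 3.9]
width: 6.8
gripper_force: 58.5
clock: 22.75
eef_pos: [618.6, -22.3, 40.2]
tool_rot: [-3.139, -0.0, 1.541]
force: [-5.5, 0.1, 4.1]
width: 6.8
gripper_force: 58.5
```

```bash
python3 - <<'E'
import numpy as np
r=np.hypot(215,40);p0=np.arctan2(40,215)
th=np.array([0,.02,.05]+list(np.arange(.09,.97,.04)));th[-1]=.965
y=r*np.cos(p0+th);z=r*np.sin(p0+th)
Y=np.round(y-y[0],1);Z=np.round(-(z-z[0]),1)
for i,(a,b) in enumerate(zip(np.diff(Y),np.diff(Z))):print(i,round(th[i+1],3),round(a,1),round(b,1),Y[i+1],Z[i+1])
E
```

```text
0 0.02 -0.8 -4.3 -0.8 -4.3
1 0.05 -1.5 -6.4 -2.3 -10.7
2 0.09 -2.2 -8.5 -4.5 -19.2
3 0.13 -2.5 -8.3 -7.0 -27.5
4 0.17 -2.9 -8.3 -9.9 -35.8
5 0.21 -3.2 -8.1 -13.1 -43.9
6 0.25 -3.5 -8.0 -16.6 -51.9
7 0.29 -3.8 -7.9 -20.4 -59.8
8 0.33 -4.2 -7.7 -24.6 -67.5
9 0.37 -4.4 -7.5 -29.0 -75.0
10 0.41 -4.8 -7.4 -33.8 -82.4
11 0.45 -5.0 -7.1 -38.8 -89.5
12 0.49 -5.3 -7.0 -44.1 -96.5
13 0.53 -5.6 -6.7 -49.7 -103.2
14 0.57 -5.9 -6.5 -55.6 -109.7
15 0.61 -6.1 -6.3 -61.7 -116.0
16 0.65 -6.3 -6.0 -68.0 -122.0
17 0.69 -6.6 -5.7 -74.6 -127.7
18 0.73 -6.9 -5.5 -81.5 -133.2
19 0.77 -7.0 -5.2 -88.5 -138.4
20 0.81 -7.2 -4.9 -95.7 -143.3
21 0.85 -7.5 -4.6 -103.2 -147.9
22 0.89 -7.6 -4.3 -110.8 -152.2
23 0.965 -14.7 -7.3 -125.5 -159.5
```

To row units: -1.5 mm is -0.03, -6.4 mm is -0.128.

```bash
echo '[[[0,-0.03,0,0,0,0,0],[0,-0.016,-0.086,0,0,0,0],[0,-0.03,-0.128,0,0,0,0],[0,0,0,0,0,0,0]]]' | python3 nudge.py; echo '[[[0,-0.02,-0.084,0,0,0,0],[0,-0.024,-0.086,0,0,0,0],[0,-0.05,-0.166,0,0,0,0],[0,-0.058,-0.166,0,0,0,0],[0,-0.064,-0.162,0,0,0,0]]]' | python3 nudge.py
```

```text
clock: 23.15
eef_pos: [616.3, -22.2, 51.2]
tool_rot: [3.141, 0.0, 1.541]
force: [1.4, -1.1, -8.9]
width: 6.9
gripper_force: 58.5
clock: 23.65
eef_pos: [605.4, -21.8, 85.3]
tool_rot: [3.141, -0.0, 1.541]
force: [2.6, 0.5, -8.5]
width: 6.7
gripper_force: 58.2
```

To row units: -8 mm is -0.16, -7.9 mm is -0.158.

```bash
echo '[[[0,-0.07,-0.16,0,0,0,0],[0,-0.076,-0.158,0,0,0,0],[0,-0.084,-0.154,0,0,0,0],[0,-0.088,-0.15,0,0,0,0],[0,-0.096,-0.148,0,0,0,0]]]' | python3 nudge.py; echo '[[[0,-0.05,-0.07,0,0,0,0],[0,-0.05,-0.072,0,0,0,0],[0,-0.052,-0.07,0,0,0,0],[0,-0.054,-0.07,0,0,0,0],[0,-0.056,-0.068,0,0,0,0],[0,-0.056,-0.066,0,0,0,0],[0,-0.058,-0.066,0,0,0,0],[0,-0.06,-0.064,0,0,0,0]]]' | python3 nudge.py
```

```text
clock: 24.15
eef_pos: [584.9, -21.2, 123.8]
tool_rot: [3.14, -0.0, 1.541]
force: [3.1, 0.8, -4.5]
width: 6.9
gripper_force: 58.4
clock: 24.95
eef_pos: [564.0, -20.5, 150.9]
tool_rot: [3.139, -0.0, 1.541]
force: [5.8, 2.2, 4.8]
width: 6.7
gripper_force: 58.6
```

```bash
echo '[[[0,-0.06,-0.064,0,0,0,0],[0,-0.062,-0.062,0,0,0,0],[0,-0.062,-0.06,0,0,0,0],[0,-0.064,-0.06,0,0,0,0],[0,-0.066,-0.058,0,0,0,0],[0,-0.066,-0.056,0,0,0,0]]]' | python3 nudge.py; echo '[[[0,-0.068,-0.056,0,0,0,0],[0,-0.07,-0.054,0,0,0,0],[0,-0.07,-0.052,0,0,0,0],[0,-0.07,-0.052,0,0,0,0],[0,-0.072,-0.05,0,0,0,0],[0,-0.072,-0.048,0,0,0,0]]]' | python3 nudge.py; echo '[[[0,-0.074,-0.046,0,0,0,0],[0,-0.076,-0.046,0,0,0,0],[0,-0.076,-0.044,0,0,0,0],[0,-0.076,-0.042,0,0,0,0]]]' | python3 nudge.py
```

```text
clock: 25.55
eef_pos: [545.1, -19.9, 169.2]
tool_rot: [3.138, -0.0, 1.541]
force: [5.2, 1.4, 5.3]
width: 6.7
gripper_force: 58.6
clock: 26.15
eef_pos: [524.4, -19.3, 185.2]
tool_rot: [3.137, -0.001, 1.541]
force: [4.4, 1.2, 8.1]
width: 6.5
gripper_force: 58.7
clock: 26.55
eef_pos: [508.7, -18.8, 194.0]
tool_rot: [3.139, -0.001, 1.541]
force: [3.6, 1.6, 8.3]
width: 6.8
gripper_force: 61.5
```

```bash
echo '[[[0,-0.06,-0.032,0,0,0,0],[0,-0.06,-0.032,0,0,0,0],[0,-0.06,-0.03,0,0,0,0],[0,-0.06,-0.028,0,0,0,0],[0,0,0,0,0,0,0]]]' | python3 nudge.py|grep -E "eef|force:"; echo '[[[0,-0.03,-0.014,0,0,0,0],[0,-0.024,-0.01,0,0,0,0],[0,0,0,0,0,0,0]]]' | python3 nudge.py|grep -E "eef|rot|force:"
```

```text
eef_pos: [496.6, -18.5, 200.2]
force: [3.7, 1.8, 9.5]
gripper_force: 61.5
eef_pos: [494.3, -18.4, 201.2]
tool_rot: [3.138, -0.001, 1.541]
force: [3.0, 2.9, 10.2]
gripper_force: 61.4
```

To row units: -1 mm is -0.02.

```bash
echo '[[[0,-0.02,-0.02,0,0,0,0],[0,0,-0.02,0,0,0,0],[0,0,0,0,0,0,0]]]' | python3 nudge.py|grep -E "eef|rot|force:"; echo '[[[0,-0.02,-0.02,0,0,0,0],[0,-0.02,-0.01,0,0,0,0],[0,0,0,0,0,0,0]]]' | python3 nudge.py|grep -E "eef|rot|force:"
```

```text
eef_pos: [494.0, -18.5, 201.9]
tool_rot: [3.137, 0.001, 1.541]
force: [10.2, 1.2, -6.5]
gripper_force: 59.3
eef_pos: [494.0, -18.5, 202.1]
tool_rot: [3.134, 0.003, 1.542]
force: [18.5, 0.1, -25.7]
gripper_force: 58.3
```

```bash
echo '[[[0,0.024,0.03,0,0,0,0],[0,0,0,0,0,0,0]]]' | python3 nudge.py|grep -E "eef|rot|force:"; echo '[[[0,0,0,0,0,0,9],[0,0,0,0,0,0,11],[0,0,0,0,0,0,13],[0,0,0,0,0,0,15],[0,0,0,0,0,0,15],[0,0,0,0,0,0,15]]]' | python3 nudge.py
```

```text
eef_pos: [494.0, -18.5, 202.0]
tool_rot: [3.136, 0.001, 1.541]
force: [11.7, 1.2, -6.8]
gripper_force: 60.2
clock: 28.75
eef_pos: [490.9, -18.5, 201.9]
tool_rot: [-3.141, -0.0, 1.541]
force: [4.3, 1.2, 2.2]
width: 14.9
gripper_force: 1.8
```

```bash
echo '[[[0,0.03,0,0,0,0,15],[0,0.03,0,0,0,0,16],[0,0,0,0,0,0,16]]]' | python3 nudge.py|grep -E "eef|force:|width";  echo '[[[0,0,-0.08,0,0,0,16],[0,0,-0.12,0,0,0,16],[0,0,-0.2,0,0,0,16],[0,0,-0.3,0,0,0,16],[0,0,-0.4,0,0,0,16],[0,0,-0.4,0,0,0,16],[0,0,-0.4,0,0,0,16],[0,0,0,0,0,0,16],[0,0,0,0,0,0,16]]]' | python3 nudge.py; python3 - <<'E'
from h import *
a=ctrl.get_image("scene")[170:290,250:410];b=ctrl.get_image("side")[180:320,250:410]
a=cv2.resize(a,(400,300),interpolation=cv2.INTER_CUBIC)
s=ctrl.read_state();w=ctrl.get_image("wrist")
a=cv2.resize(a,(400,300));b=cv2.resize(b,(400,350))[:300]
w=cv2.resize(w,(400,300))
cv2.imwrite("pics/end.png",np.vstack([np.hstack([a,b]),np.hstack([w,w*0])]))
E
```

```text
eef_pos: [492.9, -18.7, 201.3]
force: [0.6, -1.0, 0.5]
width: 16.2
gripper_force: 0.0
clock: 29.95
eef_pos: [494.1, -18.4, 297.3]
tool_rot: [3.141, -0.001, 1.541]
force: [-0.3, -0.2, -1.7]
width: 15.8
gripper_force: 0.0
```

View pics/end.png

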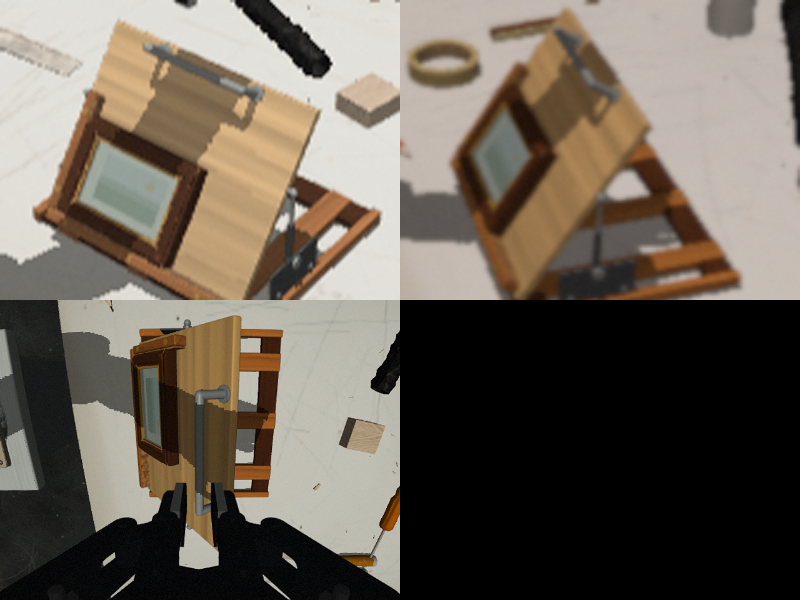

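The composite shows the board fully open with the frame snug against the ledge and fence. In the scene panel its corner is at about (75,205), and the bar is free of the gripper. I'm handing in.

```bash
python3 -c '
from cell import ctrl
print(ctrl.finish_job())'
```

```text
the job is handed in; nothing more can be done
None
```

The frame was pressed square against the ledge and then the fence (about 8–9 N each, held over half a second), the board was raised to its stop and released, and the job was handed in at about 30 s; no verdict was returned.

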